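Tension a scroll saw blade

TASK

A new blade has just been fitted in the scroll saw: press the red quick-release lever on the upper arm right down, then wind the tension wheel clockwise by its crank handle until it turns firm, which is when the handle takes a push of about 10 N. Do not wind on past that or the blade snaps, let go of the wheel, and leave the mallet, gouge and carved pieces where they lie.

Things in the scene. Friction and masses are not known exactly. Their poses are not given: they have to be found in the camera images.
- saw: the scroll saw bolted to the bench: green cast bed 210 x 530 mm, 46 mm high, grey arms, steel saw table at height 130 mm. Origin on the bench surface near the bed's middle; own z up, the saw lies along its own y: blade end at y = -250 mm, tension wheel end at y = +160 mm. Fixed, but where it stands and its yaw change from case to case
- upper_arm: the grey upper arm, a bar 26 x 26 mm at height 195 mm; origin at its pivot (saw y = +90 mm), the blade hangs from its -y end, its tail runs 95 mm to +y under the tension screw. The blade holds it nearly rigid: it moves well under 1 mm at the tail, so its pose does not show the tension
- release_lever (a joint): red quick-release lever on the upper arm: 0 = released, standing up 0.87 rad (50 degrees) above the arm, leaning to the blade end; 0.87 = engaged, flat along the arm towards the blade end. Closed by pressing it down; stiff (0.32 N m: 6 N straight down 52 mm from its pivot), stays where left, rigid stop at 0.87. It starts up, at 0 to 0.12
- lever_pivot (a point): on the lever's hinge axis (axis along the saw's x), at the arm's middle, height 227 mm; axes as the saw's
- lever_paddle (a point): centre of the lever's red paddle, 80 mm from the pivot along the lever. The lever is a steel bar 14 wide x 8 mm thick, and from 59 to 101 mm from the pivot the red paddle, 22 wide x 12 mm thick
- tension_wheel: dark three-spoked handwheel on the vertical tension screw at the saw's rear, rim circle 50 mm radius, 12 mm thick; origin on its axis at the rim's underside, about 245 mm up; own x points to the crank handle. Tightens clockwise seen from above, 2 mm of screw per turn, no end stop in use. The screw is self-locking: the wheel stays when let go
- wheel_hub (a point): on the wheel's axis, top of the hub. The push needed across the crank, at the handle, is 1 to 5 N at first (how far it is backed off cannot be seen) and climbs about 1.2 N per radian as it is wound. Blade properly tight, with the lever down: about 10 N (8 to 12 is good); at about 16 N it snaps. With the lever up winding hardly tensions the blade
- handle_mid (a point): crank handle: black upright revolving handle, 20 mm diameter, 46 mm tall, from 26 mm below this point to 20 mm above it, 45 mm from the wheel's axis; the rim's top is 27 mm below this point. It revolves freely on its own pin, so it can be held while carried round in a circle; nothing stands above the wheel
- mallet: round carver's mallet of pale wood standing on its head, 92 mm across, 254 mm tall; origin under the head's centre
- gouge: carving gouge, brown wooden handle and steel blade, 235 mm long, lying along its own x (blade to +x); origin at the ferrule, on the bench
- frame_corner: glued-up corner of a carved picture frame, two mouldings 50 mm wide, 220 and 195 mm long, 33 mm high, flat on the bench; origin under the mitred corner, legs along its +x and -y
- rosette: small carved wooden rosette, a disc 70 mm across and 22 mm high, lying on the saw's own table on its +x side (world height of that table 130 mm); origin under its centre
- tension_screw: the upright steel tension screw in the green bridge over the upper arm's tail, carrying the wheel; its foot bears on the tail. Origin on its axis, about 245 mm above the bench

How it is judged (in metres and radians):
On the way, in this order (a step that is already met when the one before it is completed fails the run):
1. the quick-release lever is pressed right down (value of joint release_lever above 0.8 rad), for 0.2 s.
2. the tension wheel is wound until the blade is at its proper tension (contact force between tension_screw and upper_arm between 29 and 60 N), for 0.3 s.
At the end, for the whole second after the job is handed in: The quick-release lever is down (joint above 0.80 rad of 0.87), the tension screw bears on the upper arm with 29 to 60 N (the wheel's handle then takes about 8 to 12 N) and the wheel stands still (all of step 2 and value of joint release_lever above 0.8 rad and angular speed of tension_wheel below 0.1 rad/s); the robot touches nothing.
It fails at once if the blade is overstrained and snaps (tension screw's force on the arm above 70 N, about 16 N at the handle) (contact force between tension_screw and upper_arm above 70 N).
It fails at once if the mallet, the gouge or a carved piece is moved more than 40 mm (distance of any of mallet, gouge, frame_corner, rosette from where it was at the start of the episode above 0.04 m).
It also fails if it takes over 64 s, if anything falls off the work surface, if the arm or the gripper's body presses on something with over 40 N, if the wrist force passes 120 N, or if a joint passes its speed limit or range.

ROBOT

A 6-joint arm with a two-finger parallel gripper is mounted at the origin on the work surface. World frame = base frame: x ahead of the robot, y to its left, z up, the work surface at z = 0. Lengths are in mm, angles in rad, forces in N, time in s.
With the tool pointing down it reaches from about 275 to 725 mm from the base axis. Payload 5.6 kg.
Tool frame: the origin (TCP) lies midway between the tips of the shut fingers; the grasp point (between the pads) lies 19 mm behind it (bot.grip_point_offset is the z of the grasp point in the tool frame, in mm); z points along the fingers, y is the line along which they close (so a half turn about z gives the same grasp; the last joint's range is limited). The gripper opens to 85 mm and grips with 20 to 120 N. Pads are 22 mm wide; open, the fingers measure 114 mm over their backs; the gripper's body (76 mm by 85 mm) begins 54 mm behind the grasp point. The pads swing forward as they close: fully open they stand 13 mm farther back than shut.
Start: joints at [-0.983, 0.255, 0.108, 0, -1.424, -0.285], TCP at [164.026, -524.965, 231.283] pointing down, gripper open.
Joint ranges: [-2.95, 2.95], [-1.21, 1.97], [-1.09, 1.5], [-2.87, 1.71], [-2.94, -0.07], [-3.05, 3.05]. Speed limits (rad/s): [2.57, 2.57, 3.14, 3.14, 3.14, 3.14].

INTERFACE

Orientations are given as a unit quaternion [x, y, z, w].
In Python, from bench import bot gives the robot as it stands. The module is installed in compiled form; this text tells all that it offers. Calls block until the motion is done:
- bot.goto(position, orientation): joint-space move of the TCP to a pose.
- bot.servo_line(position, orientation=None, velocity=150, stop_force=None): straight line of the TCP; orientation=None keeps the orientation; velocity is the mean speed in mm/s. With stop_force (N) it stops when the force on the tool has changed by that much, and returns True; else False.
- bot.movej(angles): joint-space move.
- bot.grip(opening, effort=None): finger opening in mm; effort is the grip in N (None keeps the last); returns when the fingers have stopped.
- bot.dwell(seconds).
- bot.inverse_kinematics(position, orientation): joint angles nearest the present ones, or None.
- bot.sense(): the state.
- bot.capture(name): name is "side" or "top" or "wrist"; returns a dict with "frame" (480x640x3 uint8, blue, green, red), "vertical_fov" (degrees; the focal length in pixels is half the picture's height over the tangent of half this angle, whatever the lens; pixels are square), "cx", "cy" (the principal point, pixels), "pose" (4x4, takes a point from camera to world coordinates); the wrist camera has in their place "T_tool_cam" (4x4, takes a point from camera to tool coordinates, whose origin is the TCP and whose axes are the flange's). Camera axes: x right, y down, z forward; pixel columns grow to the right and rows downward; lengths in mm; the calibration is good to about 2 mm. A picture is of the moment at which its call begins: read the wrist's pose just before it. There is no depth.
A pose or a line that the arm cannot do raises bot.Unreachable and nothing moves.
- bot.close_job(): hands the job in; it is judged then, once.
The state is a dict: "t": time; "q": joint angles; "joint_velocities": joint speeds; "joint_torque": joint torques, N m; "position": TCP position; "tool_rot": TCP orientation; "ft_force": force on the tool from outside, world axes, zero at the start; "wrist_torque": the same for the moment, N m; "grip_width": finger opening in mm; "finger_force": force on a finger pad.
Only numpy, scipy, OpenCV 4.12 (cv2) and the standard library are available. Lean on these libraries where they do the work, as an engineer would, in place of code of your own. Each camera call takes 0.05 s, during which the arm holds its last target. There are 200 camera calls.

## Working session

There is one attempt and no reset: what is moved stays moved. The work goes in short steps, each a Python script; the robot and the scene stay as the last script left them, time stands still between calls to the robot, and variables do not carry over. Pictures are saved under pics/ and viewed, at most 10 in all, crops included, and the job is handed in when it is done.

```bash
mkdir -p pics
python3 - <<'E'
from bench import bot
import cv2,numpy as np,pickle
d={}
for n in("side","top"):
    c=bot.capture(n);d[n]=c;cv2.imwrite(f"pics/{n}0.png",c["frame"]);print(n,c["vertical_fov"],c["cx"],c["cy"],np.round(c["pose"],3).tolist())
pickle.dump(d,open("cams.pkl","wb"))
s=bot.sense();print(s["t"],s["ft_force"],s["tool_rot"],bot.grip_point_offset)
E
```

```text
side 45.708959250485506 323.47688427275875 251.6639005687673 [[0.986, -0.111, 0.128, 325.817], [-0.169, -0.642, 0.748, -1215.874], [-0.001, -0.759, -0.651, 1247.958], [0.0, 0.0, 0.0, 1.0]]
top 48.74299690247842 322.7725645271108 243.99476240798242 [[-0.012, -0.988, 0.151, 342.539], [-1.0, 0.01, -0.01, 1.365], [0.008, -0.151, -0.988, 1439.65], [0.0, 0.0, 0.0, 1.0]]
0.1 [-0.49688747 -0.10748227 -1.75558026] [-1.50804503e-01  9.88563239e-01  8.35672739e-04 -1.62685773e-04] -18.700000000000003
```

View pics/side0.png

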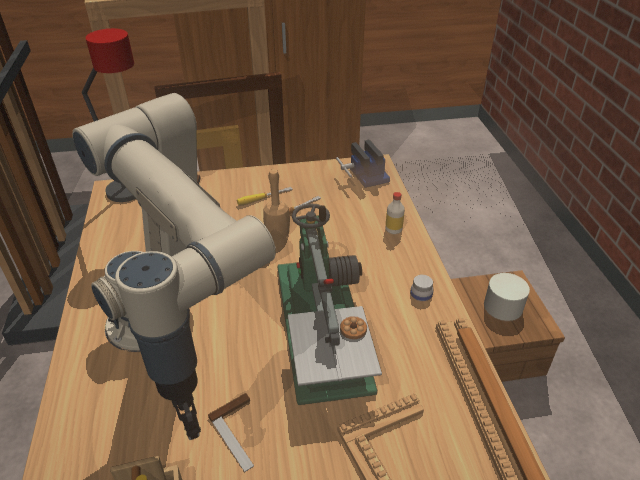

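View pics/top0.png

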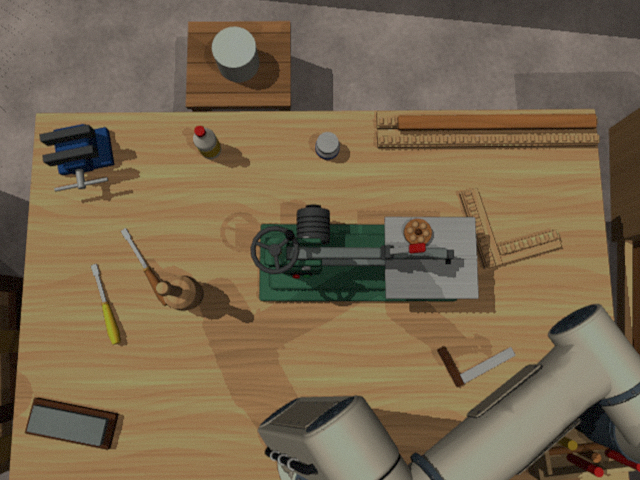

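Run:
```python
import cv2,numpy as np,pickle
d=pickle.load(open("cams.pkl","rb"))
t=d["top"]["frame"][200:310,240:490];s=d["side"]["frame"][190:400,270:400]
cv2.imwrite("pics/c1.png",cv2.resize(t,None,fx=3.2,fy=3.2,interpolation=2)) 
cv2.imwrite("pics/c2.png",cv2.resize(s,None,fx=2.8,fy=2.8,interpolation=2))
for n in d:
    h=cv2.cvtColor(d[n]["frame"],cv2.COLOR_BGR2HSV)
    m=(((h[...,0]<6)|(h[...,0]>174))&(h[...,1]>180)&(h[...,2]>70)).astype(np.uint8)
    k,l,st,ce=cv2.connectedComponentsWithStats(m)
    for i in range(1,k):
        if st[i,4]>5: print(n,st[i],ce[i])
```

```text
side [ 86  28  42  45 980] [104.41734694  45.72142857]
side [119  59   4   6   9] [120.77777778  61.11111111]
side [117  66   5   5   9] [118.88888889  68.66666667]
side [327 279   6   3  11] [329.72727273 279.72727273]
top [194 126  11  10  79] [199.2278481  130.48101266]
top [409 243  17  10 139] [416.77697842 247.51798561]
top [295 275   4   3  11] [296.36363636 276.09090909]
top [610 452   5   5   8] [612.375 453.75 ]
top [617 456   4   4   7] [618.42857143 457.71428571]
top [625 461   6   3   7] [627.57142857 462.        ]
top [636 464   4   7  26] [637.57692308 466.76923077]
top [594 467  10  10  75] [598.22666667 471.41333333]
```

View pics/c1.png

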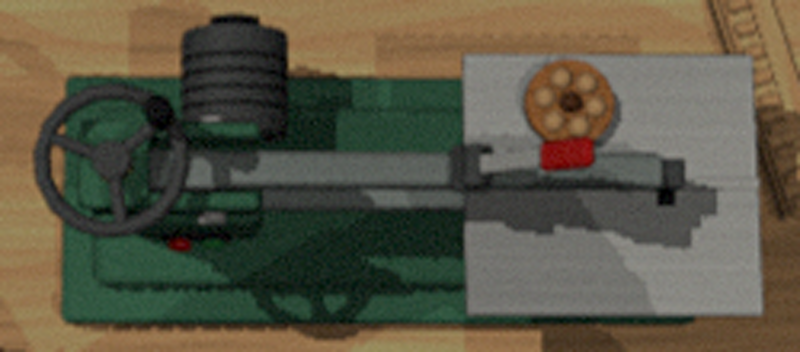

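View pics/c2.png

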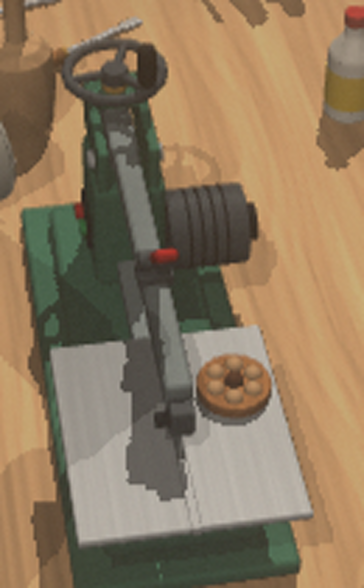

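```bash
cat > h.py <<'E'
import numpy as np,cv2
def ray(c,u,v,T=None):
    T=c["pose"] if T is None else T
    f=240/np.tan(np.radians(c["vertical_fov"]/2))
    d=T[:3,:3]@np.array([(u-c["cx"])/f,(v-c["cy"])/f,1]);return T[:3,3],d/np.linalg.norm(d)
def plane(c,u,v,z,T=None):
    o,d=ray(c,u,v,T);return o+d*(z-o[2])/d[2]
def tri(rs):
    A=sum(np.eye(3)-np.outer(d,d) for o,d in rs);b=sum((np.eye(3)-np.outer(d,d))@o for o,d in rs)
    p=np.linalg.solve(A,b);return p,[float(np.linalg.norm(np.cross(p-o,d))) for o,d in rs]
def proj(c,p,T=None):
    T=c["pose"] if T is None else T
    f=240/np.tan(np.radians(c["vertical_fov"]/2));q=T[:3,:3].T@(np.asarray(p)-T[:3,3]);return f*q[:2]/q[2]+[c["cx"],c["cy"]]
E
python3 - <<'E'
import pickle;from h import *
np.set_printoptions(precision=1,suppress=True)
d=pickle.load(open("cams.pkl","rb"));t,s=d["top"],d["side"]
for n,a,b in(("paddle",(417,247.6),(329,281.2)),("handle mid",(289.2,235.2),(322,213.4)),("hub",(275,249.4),(311.5,216))):
    print(n,tri([ray(t,*a),ray(s,*b)]))
print("handletop",plane(t,289.4,235,304),"hub",plane(t,275,249.4,262))
h=cv2.cvtColor(t["frame"],cv2.COLOR_BGR2HSV)
m=((h[...,0]>60)&(h[...,0]<95)&(h[...,1]>80)).astype(np.uint8);m[:,:250]=0;m[:,500:]=0;m[:200]=0;m[320:]=0
# bed long edge, near side: lowest green pixel for each column
xs=range(268,380);e=np.array([plane(t,u,np.nonzero(m[:,u])[0].max()+.5,46)[:2] for u in xs if m[:,u].any()])
vx,vy,x0,y0=cv2.fitLine(e.astype(np.float32),cv2.DIST_HUBER,0,.01,.01).ravel();print("edge",vx,vy,x0,y0)
# arm top edges
for p in((475,152),(665,155),(475,187),(660,185),(200,150),(200,187)):print(p,plane(t,240+p[0]/3.2,200+p[1]/3.2,208))
# table corners (z130)
for p in((463,55),(752,55),(466,313),(763,313)):print(p,plane(t,240+p[0]/3.2,200+p[1]/3.2,130))
E
```

```text
paddle (array([ 509.3, -218.7,  282.8]), [0.21310450104149486, 0.213104501041612])
handle mid (array([540.1,  63.9, 278.2]), [0.32077428462278257, 0.32077428462279944])
hub (array([513.9,  97.8, 246.9]), [0.5288876765001389, 0.5288876765002137])
handletop [536.5  62.  304. ] hub [511.3  96.6 262. ]
edge 0.01120027 0.9999373 405.9376 6.7991924
(475, 152) [ 520.7 -165.6  208. ]
(665, 155) [ 517.1 -305.4  208. ]
(475, 187) [ 494.8 -164.8  208. ]
(660, 185) [ 494.9 -300.7  208. ]
(200, 150) [524.3  36.5 208. ]
(200, 187) [496.9  36.6 208. ]
(463, 55) [ 609.4 -169.   130. ]
(752, 55) [ 607.1 -397.5  130. ]
(466, 313) [ 406.8 -165.4  130. ]
(763, 313) [ 404.2 -394.8  130. ]
```

Run:
```python
from bench import bot
import numpy as np,cv2,pickle
np.set_printoptions(precision=3,suppress=True)
s=2**-.5
for Q in([s,s,0,0],[-s,s,0,0]): print(Q,[bot.inverse_kinematics(p,Q) for p in([508,-205,330],[511,97,420],[536,62,268])])
Q=min(([s,s,0,0],[-s,s,0,0]),key=lambda Q:abs(bot.inverse_kinematics([511,97,420],Q)[5]))
bot.servo_line([164,-525,330])
bot.grip(0,20)
bot.goto([508,-203,320],Q); print(bot.sense()["t"],bot.sense()["ft_force"])
r=bot.servo_line([508,-228,228],velocity=35,stop_force=22); 
a=bot.sense();print(r,a["position"],a["ft_force"],a["t"])
bot.dwell(.3)
T=bot.capture("top");cv2.imwrite("pics/top1.png",T["frame"])
p=a["position"];bot.servo_line([p[0],p[1],p[2]+90])
bot.grip(60)
bot.goto([480,80,430],Q)
st=bot.sense();w=bot.capture("wrist");pickle.dump((st,w),open("w1.pkl","wb"));cv2.imwrite("pics/w1.png",w["frame"])
d=bot.capture("side");cv2.imwrite("pics/side1.png",d["frame"])
c=bot.capture("top");pickle.dump((d,c),open("c1.pkl","wb"))
cv2.imwrite("pics/s1c.png",cv2.resize(np.hstack([d["frame"][250:350,280:400],c["frame"][200:300,370:490]]),None,fx=3,fy=3,interpolation=2))
print(st["t"],st["position"],st["tool_rot"],w["T_tool_cam"])
```

```text
[0.7071067811865476, 0.7071067811865476, 0, 0] [array([-0.098,  0.246,  0.343,  0.   , -1.668, -3.044]), array([ 0.489,  0.225,  0.546,  0.   , -1.892,  2.653]), array([ 0.405,  0.227,  0.163,  0.   , -1.507,  2.736])]
[-0.7071067811865476, 0.7071067811865476, 0, 0] [array([-0.098,  0.246,  0.343,  0.   , -1.668,  0.098]), array([ 0.489,  0.225,  0.546,  0.   , -1.892, -0.489]), array([ 0.405,  0.227,  0.163,  0.   , -1.507, -0.405])]
3.4 [-0.579 -0.063  0.067]
True [ 508.388 -227.221  232.541] [-1.858  2.035  7.117] 5.9333
8.875 [480.108  79.415 429.552] [-0.707  0.707  0.    -0.   ] [[  -0.001   -0.963   -0.268   67.496]
 [   1.      -0.001   -0.001    0.348]
 [   0.      -0.268    0.963 -142.672]
 [   0.       0.       0.       1.   ]]
```

View pics/s1c.png

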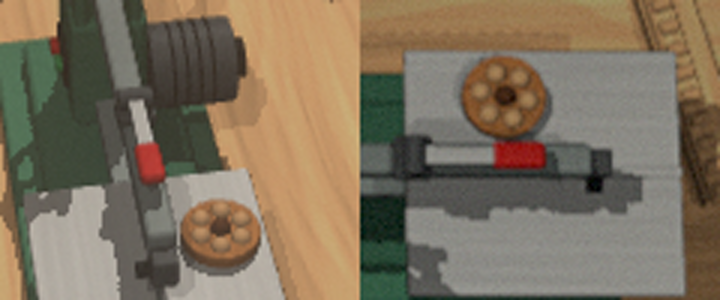

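View pics/w1.png

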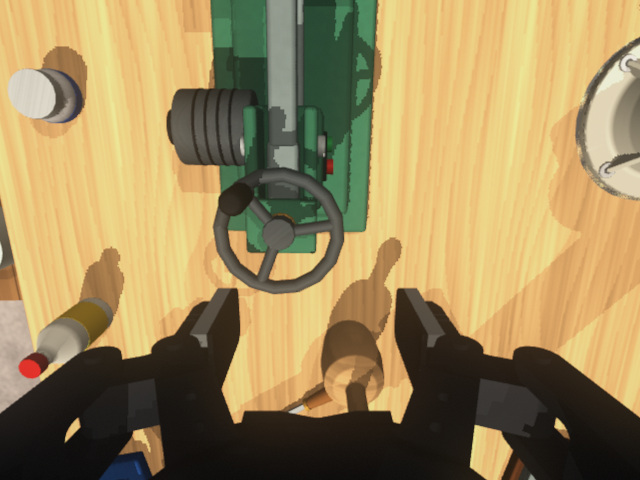

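Run:
```python
import pickle;from h import *
from scipy.spatial.transform import Rotation as R
np.set_printoptions(precision=1,suppress=True)
d,c=pickle.load(open("c1.pkl","rb"));st,w=pickle.load(open("w1.pkl","rb"))
print("paddle",tri([ray(c,423.3,251.7),ray(d,330,304)]))
B=np.eye(4);B[:3,:3]=R.from_quat(st["tool_rot"]).as_matrix();B[:3,3]=st["position"];T=B@w["T_tool_cam"]
print("rim c",plane(w,279.5,230.5,251,T),"hub z262",plane(w,279,233,262,T))
for p in((215,230),(344,230),(279,168),(279,293)):print(plane(w,*p,251,T)[:2])
g=w["frame"].max(2);m=(g<48).astype(np.uint8);m[:160]=0;m[230:]=0;m[:,:205]=0;m[:,270:]=0
k,l,s,ce=cv2.connectedComponentsWithStats(m);i=1+s[1:,4].argmax();print(s[i],ce[i],plane(w,*ce[i],284,T))
t0=pickle.load(open("cams.pkl","rb"))
print("tri handle",tri([ray(t0["top"],289.2,235.2),ray(t0["side"],322,213.4),ray(w,*ce[i],T)]))
print("tri hub",tri([ray(t0["top"],275,249.4),ray(t0["side"],311.5,216),ray(w,279,233,T)]))
```

```text
paddle (array([ 507.5, -243.3,  228. ]), [0.3464947179914992, 0.3464947179912772])
rim c [511.6  96.6 251. ] hub z262 [511.   95.8 262. ]
[566.3  96. ]
[456.9  96.2]
[510.6  44. ]
[513.6 153.9]
[223 182  42  33 573] [244.6 193.3] [533.4  59.3 284. ]
tri handle (array([538.1,  62.1, 278.9]), [2.756791819301363, 1.523450978838514, 4.124327852270666])
tri hub (array([513.5,  98.8, 246.6]), [0.8839569055555119, 1.0907442856858895, 1.5272703856027374])
```

```bash
cat > wind.py <<'E'
from bench import bot
import numpy as np,pickle
np.set_printoptions(precision=1,suppress=True)
def wind(S,n,step=.15,stop=9.0,vel=45,every=1):
    """S: c centre, a angle, r radius, z, f0 bias. Steps clockwise; returns list of (angle, tangential push, radial force)"""
    log=[]
    for i in range(n):
        S["a"]-=step
        u=np.array([np.cos(S["a"]),np.sin(S["a"])])
        bot.servo_line([*(S["c"]+S["r"]*u),S["z"]],velocity=vel)
        s=bot.sense();F=np.array(s["ft_force"])-S["f0"]
        ft=F[:2]@np.array([-u[1],u[0]]) # reaction, opposes clockwise -> positive
        fr=F[:2]@u
        log.append((S["a"],ft,fr,F[2]))
        if i%every==0: print(f"{S['a']:.2f} ft {ft:.1f} fr {fr:.1f} fz {F[2]:.1f} t {s['t']:.1f} w {s['grip_width']:.1f}",s["position"])
        if ft>stop or abs(fr)>25: print("STOP",ft,fr);break
    S.setdefault("log",[]).extend(log);pickle.dump(S,open("S.pkl","wb"))
E
python3 - <<'E'
from wind import *
s=2**-.5;Q=[-s,s,0,0]
c=np.array([511.5,97.]);a=np.arctan2(60.5-97,537.8-511.5);r=45
h=c+r*np.array([np.cos(a),np.sin(a)])
bot.goto([*h,345],Q);bot.servo_line([*h,268],velocity=80,stop_force=12)
bot.dwell(.2);f0=np.mean([bot.sense()["ft_force"] for _ in range(3)],axis=0)
print(bot.sense()["position"],f0)
bot.grip(10,40);st=bot.sense();print(st["t"],st["grip_width"],st["finger_force"],np.array(st["ft_force"])-f0)
S=dict(c=c,a=a,r=r,z=268.,f0=f0)
wind(S,5)
E
```

```text
[538.   60.5 268.4] [ 0.2 -0.2  0.8]
11.275 18.84288872993659 39.19657588005066 [ 4.1 -1.8  0.5]
-1.10 ft 2.2 fr 3.2 fz 2.1 t 11.6 w 18.8 [532.5  56.6 268.5]
-1.25 ft 1.9 fr 3.9 fz 2.7 t 11.9 w 19.2 [526.   54.  268.4]
-1.40 ft 1.8 fr 4.0 fz 3.5 t 12.2 w 18.8 [519.3  52.4 268.2]
-1.55 ft 1.8 fr 3.1 fz 4.3 t 12.5 w 19.3 [512.5  51.9 268.1]
-1.70 ft 1.8 fr 1.7 fz 5.1 t 12.8 w 19.0 [505.8  52.3 268.1]
```

Run:
```python
from wind import *
S=pickle.load(open("S.pkl","rb"))
wind(S,16,stop=7.5,every=2)
```

```text
-1.85 ft 1.5 fr 3.1 fz 4.1 t 13.1 w 19.2 [499.2  53.8 268. ]
-2.15 ft 2.2 fr -0.7 fz 2.8 t 13.7 w 18.9 [487.1  59.5 267.9]
-2.45 ft 2.6 fr -2.8 fz 1.0 t 14.3 w 18.9 [477.2  68.5 267.9]
-2.75 ft 3.2 fr -5.7 fz -0.1 t 14.9 w 19.1 [470.6  79.8 267.8]
-3.05 ft 3.7 fr -6.0 fz -0.5 t 15.5 w 18.8 [467.5  92.2 267.8]
-3.35 ft 3.9 fr -7.1 fz -0.5 t 16.1 w 19.0 [467.8 104.7 267.7]
-3.65 ft 3.8 fr -5.8 fz 1.1 t 16.7 w 18.8 [471.6 116.5 267.5]
-3.95 ft 4.5 fr -3.3 fz 3.3 t 17.3 w 19.2 [478.8 127.1 267.4]
```

Run:
```python
from wind import *
S=pickle.load(open("S.pkl","rb"))
wind(S,24,stop=8.3,every=2)
L=np.array(S["log"]);m=L[:,0]<-1.8;print(np.polyfit(-L[m,0],L[m,1],1),L[-6:,1])
```

```text
-4.25 ft 4.9 fr -1.3 fz 4.3 t 17.9 w 18.9 [489.  135.5 267.3]
-4.55 ft 6.3 fr -0.1 fz 5.5 t 18.5 w 19.0 [501.4 140.7 267.2]
-4.85 ft 5.7 fr 1.2 fz 5.1 t 19.1 w 18.7 [514.9 141.9 267.2]
-5.15 ft 7.1 fr 2.2 fz 5.6 t 19.7 w 18.6 [528.1 139.1 267.2]
-5.45 ft 6.1 fr 3.0 fz 4.5 t 20.3 w 19.0 [539.9 132.6 267.3]
-5.75 ft 7.4 fr 3.3 fz 4.2 t 20.9 w 19.0 [549.1 122.9 267.4]
-6.05 ft 7.9 fr 3.9 fz 2.9 t 21.5 w 18.7 [555.1 110.9 267.4]
STOP 9.092917558456175 4.376967180932871
[ 1.5 -1.3] [6.1 6.9 7.4 7.9 7.9 9.1]
```

Run:
```python
from wind import *
S=pickle.load(open("S.pkl","rb"))
wind(S,6,stop=10.6)
L=np.array(S["log"]);m=L[:,0]<-1.8;p=np.polyfit(-L[m,0],L[m,1],1);print(p,np.polyval(p,-S["a"]))
```

```text
-6.35 ft 9.6 fr 5.1 fz -0.1 t 22.1 w 18.6 [557.3  97.5 267.5]
-6.50 ft 9.2 fr 5.5 fz -0.3 t 22.4 w 18.9 [556.9  90.7 267.5]
-6.65 ft 9.7 fr 5.4 fz 0.2 t 22.7 w 18.9 [555.3  83.9 267.5]
-6.80 ft 9.3 fr 5.7 fz -0.7 t 23.0 w 18.8 [552.8  77.4 267.5]
-6.95 ft 10.6 fr 7.0 fz -1.5 t 23.3 w 18.7 [549.2  71.3 267.6]
STOP 10.622493411896869 6.963821474756727
[ 1.6 -1.7] 9.687413241157437
```

Run:
```python
from wind import *
import cv2
bot.grip(50);p=bot.sense()["position"];bot.servo_line([p[0],p[1],360],velocity=80)
bot.goto([420,60,430],bot.sense()["tool_rot"])
c=bot.capture("top")["frame"];d=bot.capture("side")["frame"]
cv2.imwrite("pics/end.png",cv2.resize(np.hstack([c[200:310,240:490],d[190:300,280:400]]),None,fx=2.1,fy=2.1,interpolation=2));print(bot.sense()["t"],bot.sense()["ft_force"])
```

```text
25.7083 [-0.  -0.2 -0.8]
```

View pics/end.png

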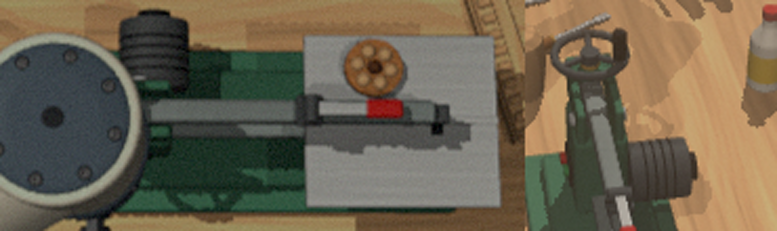

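The lever lies flat (red paddle at about (385,108) in the crop), the handle stands where I left it at (620,42), and the rosette hasn't moved. The gripper is clear of everything, so I'm handing in.

```bash
python3 -c "
from bench import bot
print(bot.close_job())"
```

```text
the job is handed in; nothing more can be done
None
```

The job is handed in: the lever is pressed flat, the wheel was wound about 6 rad clockwise until the handle took roughly 10 N and then released; the judge's verdict wasn't returned.

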